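Lay out the hub parts in the divided bin in fitting order

TASK

Gather the wheel hub's parts from the rubber mat into the grey divided bin, one to a compartment, in the order in which they go on the axle: counting from the compartment beside the bin's pull handle, the large roller bearing, the small roller bearing, the slotted nut and last the domed cap. Set each down gently (do not drop it), the same way up as it lies now and flat on the compartment's floor. Leave the plain nut, the smooth ring without rollers and the flat-topped cap where they lie.

Things in the scene. Friction and masses are not known exactly. Their poses are not given: they have to be found in the camera images.
- parts_bin: Fixed grey steel bin, 319 (x) x 118 (y) x 36 mm high, open on top; walls and floor 3 mm. Origin: centre of underside, z up. Three full-height cross walls make four compartments in a row, each 76 (x) x 112 mm (y) inside, centres on its x axis at x = -118.5, -39.5, 39.5, 118.5 mm. A pull handle sticks out 32 mm from the -x end only. Stands left or right of the robot's midline, turned any way.
- large_bearing: Large tapered roller bearing (rollers seen all round), steel, 56 mm across for its lower 11 mm, narrowing to 50 above, 22 mm high, 220 g. Origin: centre of its underside, z up. All parts lie on a 3 mm rubber mat on the side away from the bin, 85 mm or more apart centre to centre; a 36 mm wide, 42 mm high carton lies among them, a tub and a carton up to 39 mm high at the mat's far corners.
- small_bearing: Small tapered roller bearing, of the same kind, 42 mm across (straight-sided for the lower 9 mm, narrowing to 36 mm above), 18 mm high, large end down, about 100 g. Origin: centre of its underside, z up.
- slotted_nut: Slotted (castle) hub nut, steel: a hexagon 41 mm across flats, 47 mm across corners and 16 mm high, with a crown of six separate teeth on top, 25 mm high overall, about 140 g. Its x axis points square to one flat (so flats every 60 degrees). Origin: centre of its underside, z up.
- domed_cap: Domed grease cap, steel, lying open side down with the dome up: 48 mm diameter straight wall up to 17 mm height, then a rounded dome to 34 mm; a 3.5 mm high rim of 53 mm diameter at the foot; about 70 g. Origin: centre of its underside, z up.
- plain_nut: Look-alike, to be left: plain hexagon nut without crown or slots, 41 mm across flats, 23 mm high, steel. Origin: centre of its underside, z up.
- smooth_ring: Look-alike, to be left: smooth plain steel ring (loose outer race without rollers), 56 mm outside, 45 mm inside, 18 mm high. Origin: centre of its underside, z up.
- flat_cap: Look-alike, to be left: steel cap with a flat top, 48 mm diameter (53 mm at the foot), 25 mm high. Origin: centre of its underside, z up.
There are look-alikes about, which are no part of the job. What is shaped like the slotted_nut but red is not meant.

How it is judged:
By the outcome, as a careful person would: the job done as asked, in the order asked, and still so for the second after the job is handed in, with the robot touching nothing.
It also fails if it takes over 104 s, if anything falls off the work surface, if the arm or the gripper's body presses on something with over 40 N, if the wrist force passes 120 N, or if a joint passes its speed limit or range.

ROBOT

A 6-joint arm with a two-finger parallel gripper is mounted at the origin on the work surface. World frame = base frame: x ahead of the robot, y to its left, z up, the work surface at z = 0. Lengths are in m, angles in rad, forces in N, time in s.
With the tool pointing down it reaches from about 0.375 to 0.9 m from the base axis. Payload 3.1 kg.
Tool frame: the origin (TCP) lies at the very end of the fingers, on their centre line; the grasp point (between the pads) lies 19 mm behind it (hold_point_z is the distance from the TCP to the grasp point, in m); z points along the fingers, x is the direction in which the jaws open and shut, and the axes are right-handed (so a half turn about z gives the same grasp; the last joint's range is limited). The gripper opens to 87 mm and grips with 3 to 60 N. Pads are 19 mm wide; open, the fingers measure 117 mm over their backs; the gripper's body (75 mm by 190 mm) begins 51 mm behind the grasp point.
Start: joints at [-1.514, 0.527, 1.433, -0, 1.181, -0.178], TCP at [0.145, -0.608, 0.223] pointing down, gripper open.
Joint ranges: [-3.08, 3.08], [-0.75, 2.2], [0.22, 2.44], [-1.43, 4.57], [0, 2.65], [-2.85, 2.85]. Speed limits (rad/s): [2.79, 2.79, 3.14, 3.14, 3.14, 3.14].

INTERFACE

Orientations are given as a unit quaternion [x, y, z, w].
In Python, from rig import * gives the robot as it stands.
- The arm moves only by the tool carry_out, never from a script. Its argument "deltas" is a list of rows, each a list of 7 numbers: the closure, from -1 (fully open) to 1 (shut), then the shift along the tool's x, y, z in units of 25 mm (1.0 is 25 mm), then the turn, a rotation vector about the tool's x, y, z in degrees. In form: [[jaw, x, y, z, rx, ry, rz], ...]. A call has 1 to 8 rows; each row is the pose to reach, as a shift and turn from the pose commanded when the call began, along the tool's axes at that moment; what a row does not reach only later rows make up. A row lasts 1/10 s, in which the tool goes at most 50 mm and 8.59 degrees, less where a joint would pass 70% of its speed; a pose out of reach is approached as far as the arm can. A call with a gripper value outside its range is refused whole. The fingers move at their own pace and stop on an object; "force" is the grip in N (left out, the last holds). Time passes only in rows, so rows that repeat a pose let the fingers close. It gives the time, the measured TCP pose, the force and the opening at its end, in the units of the state.
- get_obs(): the state, without advancing time (a new reading comes with each control period).
- camera(name): name is "side" or "top" or "wrist"; returns (picture, depth): 420x560x3 uint8, red, green, blue; 420x560 float32, m along the optical axis (not along the pixel's ray), 0 where there is no reading.
- camera_info(name): a dict with "mtx" (3x3 intrinsics, pixels), "origin" and "rotation" of the camera in the world. Camera axes: x right, y down, z forward; pixel columns grow to the right and rows downward; lengths in m; the calibration is good to about 2 mm. A picture is of the moment at which its call begins: read the wrist's pose just before it. camera_info takes no time and is no camera call; for the wrist camera it gives the pose at the moment of the call.
- hand_in(): hands the job in, once; it reports no verdict.
Trained networks look in the newest picture that a camera, given by its name, has taken for a name from the list of things; names that differ only in an ending like _2 or _b are one class to them, and where a whole thing is asked for, a point or a joint stands for the part that bears it (a point fixed in the world has none). Each returns a list of dicts, best first, with "score" (0 to 1); they miss things now and then, are a little off and sometimes report something else, mostly with a low value. They report only what shows in the picture. A call takes as long as a camera call. They do not tell look-alikes from the thing itself.
- spot_in(camera, target): "pixel" ([row, column] in pixels, amid what is visible of it).
The state is a dict: "time": time; "q": joint angles; "joint_velocities": joint speeds; "joint_torque": joint torques, N m; "position": TCP position; "tool_rot": TCP orientation; "ft_force": force on the tool from outside, world axes, zero at the start; "moment": the same for the moment, N m; "grip_width": finger opening in m.
Only numpy, scipy, OpenCV 4.12 (cv2) and the standard library are available. Lean on these libraries where they do the work, as an engineer would, in place of code of your own. Each camera call takes 0.05 s, during which the arm holds its last target.

## Working session

There is one attempt and no reset: what is moved stays moved. The work goes in short steps, Python scripts to look and compute and a tool call to move; the robot and the scene stay as the last step left them, time stands still between calls to the robot, and variables do not carry over. Pictures are saved under pics/ and viewed, and the job is handed in when it is done.

Besides the shell and the picture viewer there is one more tool, called after ">>>" by a JSON object that holds its "op" and its "data". carry_out: Moves the arm, as the interface text tells. Its arguments: {"type":"object","properties":{"deltas":{"type":"array"},"force":{"type":"number"}},"required":["deltas"]}

```bash
ls; mkdir -p pics; python3 - <<'E'
from rig import *
import cv2
print(get_obs())
for n in ("top","side"):
    p,d=camera(n); cv2.imwrite(f"pics/{n}0.png",p[:,:,::-1]); import numpy as np; np.save(f"pics/{n}0.npy",d)
    print(n,camera_info(n))
    if n=="top":
        for t in ["parts_bin","large_bearing","small_bearing","slotted_nut","domed_cap"]:
            print(t,spot_in("top",t))
E
```

```text
pics
{'time': 0.0, 'q': array([-1.51450011e+00,  5.28441116e-01,  1.43388309e+00, -3.25484653e-05,
        1.18137122e+00, -1.78495542e-01]), 'joint_velocities': array([ 0.00029239, -0.0009411 ,  0.00049016, -0.00071353, -0.0007685 ,
        0.00046951]), 'joint_torque': array([ 9.44653148e-04, -4.40040135e+01, -1.76589936e+01,  6.32041739e-02,
        5.81121398e-02, -1.68198890e-04]), 'position': array([ 0.14538162, -0.60711999,  0.22159312]), 'tool_rot': array([ 7.85064057e-01, -6.19413691e-01, -7.07929923e-04, -7.77478355e-04]), 'ft_force': array([ 0.25227515, -0.25308545,  0.39386179]), 'moment': array([ 0.02684726, -0.01287965,  0.00863479]), 'grip_width': 0.08726392028182726}
top {'mtx': array([[454.08346291,   0.        , 272.80074534],
       [  0.        , 454.08346291, 206.78707401],
       [  0.        ,   0.        ,   1.        ]]), 'origin': array([ 0.29379328, -0.07194459,  1.13867551]), 'rotation': array([-0.68655962,  0.71810702, -0.0804485 ,  0.08053717])}
parts_bin [{'pixel': [221.2, 157.0], 'score': 0.73}]
large_bearing [{'pixel': [216.2, 288.3], 'score': 0.77}]
small_bearing [{'pixel': [207.8, 368.7], 'score': 0.66}]
slotted_nut [{'pixel': [193.3, 421.3], 'score': 0.68}, {'pixel': [172.5, 344.8], 'score': 0.63}, {'pixel': [220.1, 286.2], 'score': 0.23}]
domed_cap [{'pixel': [250.1, 329.2], 'score': 0.9}, {'pixel': [219.6, 158.7], 'score': 0.63}]
side {'mtx': array([[490.01254271,   0.        , 285.03614531],
       [  0.        , 490.01254271, 212.78581144],
       [  0.        ,   0.        ,   1.        ]]), 'origin': array([ 0.38979864, -0.94991442,  0.87535845]), 'rotation': array([ 0.91737152, -0.07043857,  0.03023201, -0.39058153])}
```

```bash
python3 - <<'E'
import cv2
a=cv2.imread("pics/top0.png"); 
cv2.imwrite("pics/top0c.png",cv2.resize(a[80:320,90:490],None,fx=2,fy=2,interpolation=cv2.INTER_CUBIC))
E
```

```text
(no output)
```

View pics/top0.png

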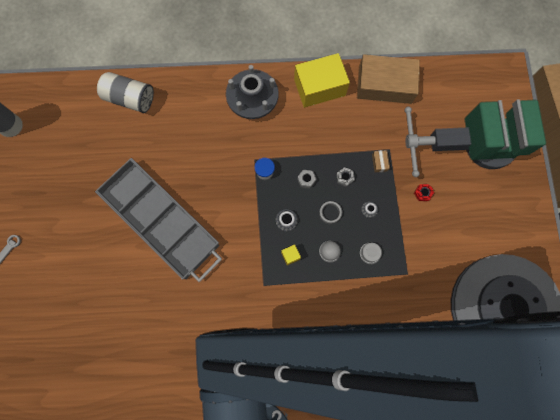

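View pics/side0.png

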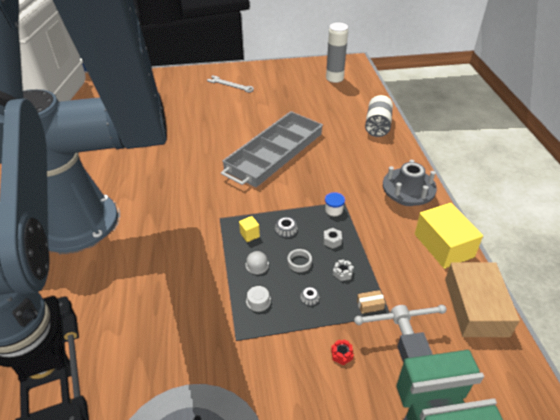

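```bash
sleep 1
```

```text
(no output)
```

View pics/top0c.png

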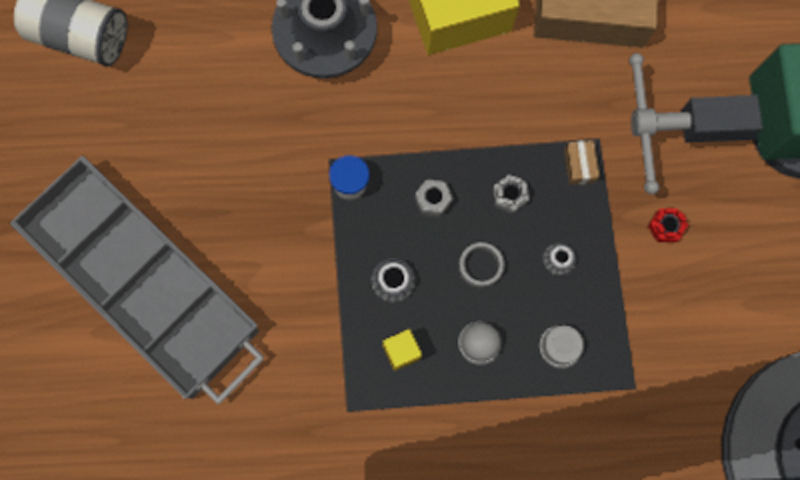

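```bash
cat > h.py <<'E'
import numpy as np, cv2
from scipy.spatial.transform import Rotation as R
def cloud(d,ci):
    K=ci["mtx"]; v,u=np.mgrid[:d.shape[0],:d.shape[1]]
    P=np.stack([(u-K[0,2])/K[0,0]*d,(v-K[1,2])/K[1,1]*d,d],-1)
    Rm=R.from_quat(ci["rotation"]).as_matrix() if np.size(ci["rotation"])==4 else np.array(ci["rotation"])
    return P@Rm.T+ci["origin"]
def row(target,yaw,obs=None,cur=None):
    """delta (units 25mm / deg) from cur commanded pose (pos,quat) to target pos with tool down & tool-x at yaw deg (mod 180)"""
    from rig import get_obs
    if cur is None:
        o=get_obs(); cur=(o["position"],o["tool_rot"])
    r=R.from_quat(cur[1]); M=r.as_matrix()
    best=None
    for y in (yaw,yaw+180):
        c,s=np.cos(np.radians(y)),np.sin(np.radians(y))
        T=np.array([[c,s,0],[s,-c,0],[0,0,-1]])
        rv=R.from_matrix(M.T@T).as_rotvec(degrees=True)
        if best is None or np.linalg.norm(rv)<np.linalg.norm(best): best=rv
    return np.round(M.T@(np.array(target)-cur[0])/0.025,3),np.round(best,2)
def yawof(q):
    x=R.from_quat(q).as_matrix()[:,0]; return np.degrees(np.arctan2(x[1],x[0]))
E
python3 - <<'E'
from h import *; from rig import *
ci=camera_info("top"); d=np.load("pics/top0.npy"); W=cloud(d,ci)
print("table",W[260:300,300:320,2][:2,:3],np.median(W[130:145,180:230,2]), "mat",np.median(W[265:275,300:360,2]))
mat=np.median(W[265:275,300:360,2])
for n,(r,c) in dict(large=(219,288),small=(209,370),slot=(176,345),dome=(251,330),plain=(178,307),ring=(212,331),flat=(253,371),carton=(254,292)).items():
    p=W[r-22:r+23,c-22:c+23].reshape(-1,3); p=p[(p[:,2]>mat+.006)]
    q=p[p[:,2]<mat+.06]
    q=q[np.linalg.norm(q[:,:2]-W[r,c,:2],axis=1)<.045]
    (cx,cy),rad=cv2.minEnclosingCircle(q[:,:2].astype(np.float32))
    print(n,len(q),"circle",round(cx,4),round(cy,4),round(rad,4),"mean",q.mean(0).round(4),"zmax",q[:,2].max().round(4))
# bin: rim
a=W[150:285,90:230].reshape(-1,3); t=a[(a[:,2]>.02)&(a[:,2]<.05)]
print("bin n",len(t),"z",np.percentile(t[:,2],[5,50,95]))
rc=cv2.minAreaRect((t[:,:2]*1000).astype(np.float32)); print(rc)
E
```

```text
table [[ 0.00713581  0.00227857  0.00151182]
 [ 0.0039918   0.00659007 -0.00038526]] -0.0005540212099114372 mat 0.0023251419783163474
large 345 circle 0.5234 -0.1181 0.0363 mean [ 0.5199 -0.1091  0.0218] zmax 0.0295
small 179 circle 0.5287 -0.3202 0.0289 mean [ 0.5381 -0.3217  0.0181] zmax 0.0265
slot 237 circle 0.6257 -0.2609 0.0289 mean [ 0.6259 -0.2652  0.0208] zmax 0.0324
dome 309 circle 0.4353 -0.2115 0.0287 mean [ 0.4356 -0.2119  0.0295] zmax 0.0396
plain 247 circle 0.6328 -0.1593 0.0325 mean [ 0.624  -0.1654  0.0236] zmax 0.0333
ring 167 circle 0.5281 -0.2261 0.0361 mean [ 0.5351 -0.2212  0.0185] zmax 0.0251
flat 322 circle 0.4347 -0.3112 0.0311 mean [ 0.4277 -0.3129  0.0254] zmax 0.0325
carton 252 circle 0.4263 -0.1068 0.0309 mean [ 0.4287 -0.114   0.0414] zmax 0.0491
bin n 1536 z [0.02224497 0.0323054  0.03810938]
((528.3596801757812, 204.59909057617188), (353.228271484375, 124.6658706665039), 43.86601257324219)
```

```bash
python3 - <<'E'
from h import *; from rig import *
ci=camera_info("wrist");o=get_obs();print(ci)
r=R.from_quat(o["tool_rot"]); print("cam in tool",r.inv().apply(ci["origin"]-o["position"]),(r.inv()*R.from_quat(ci["rotation"])).as_matrix().round(3))
print(row([.47,-.20,.34],-46))
E
```

```text
{'mtx': array([[366.6538688 ,   0.        , 285.80533052],
       [  0.        , 366.6538688 , 214.23402315],
       [  0.        ,   0.        ,   1.        ]]), 'origin': array([ 0.20938909, -0.59233354,  0.38390589]), 'rotation': array([ 0.77889058, -0.61490194, -0.07674602,  0.09661835])}
cam in tool [-1.08356407e-04 -6.58041883e-02 -1.61601340e-01] [[ 1.    -0.001 -0.   ]
 [ 0.001  0.97   0.245]
 [ 0.    -0.245  0.97 ]]
(array([-12.841, -16.421,  -4.7  ]), array([-1.000e-02,  3.000e-02, -3.055e+01]))
```

```bash
python3 - <<'E'
from h import *
print(row([.55,-.18,.25],-46))
E
```

```text
(array([-12.873, -19.719,  -1.1  ]), array([-1.000e-02,  3.000e-02, -3.055e+01]))
```

>>> {"op": "carry_out", "data": {"deltas": [[-1,0,-1,-1.1,0,0,-8],[-1,-12.9,-19.7,-1.1,0,0,-30.5],[-1,-12.9,-19.7,-1.1,0,0,-30.5],[-1,-12.9,-19.7,-1.1,0,0,-30.5],[-1,-12.9,-19.7,-1.1,0,0,-30.5],[-1,-12.9,-19.7,-1.1,0,0,-30.5],[-1,-12.9,-19.7,-1.1,0,0,-30.5],[-1,-12.9,-19.7,-1.1,0,0,-30.5]]}}

```text
time: 1.15
position: [0.4048, -0.3401, 0.2503]
tool_rot: [0.92, -0.391, 0.0, 0.0]
ft_force: [0.3, -0.2, -0.1]
grip_width: 0.0869
```

```bash
python3 - <<'E'
from h import *
print(row([.55,-.18,.25],-46))
E
```

```text
(array([-0.583, -8.626,  0.012]), array([-0.  , -0.04, -0.07]))
```

>>> {"op": "carry_out", "data": {"deltas": [[-1,-0.6,-8.6,0,0,0,0],[-1,-0.6,-8.6,0,0,0,0],[-1,-0.6,-8.6,0,0,0,0],[-1,-0.6,-8.6,0,0,0,0],[-1,-0.6,-8.6,0,0,0,0],[-1,-0.6,-8.6,0,0,0,0],[-1,-0.6,-8.6,0,0,0,0]]}}

```text
time: 1.85
position: [0.5474, -0.1822, 0.2499]
tool_rot: [0.92, -0.391, -0.0, 0.0]
ft_force: [0.5, -0.4, 0.1]
grip_width: 0.087
```

```bash
python3 - <<'E'
from h import *; from rig import *
o=get_obs(); ci=camera_info("wrist"); p,d=camera("wrist"); print(o["position"],yawof(o["tool_rot"]),abs(o["joint_velocities"]).max())
import pickle; pickle.dump((p,d,ci,o),open("pics/w1.pkl","wb")); cv2.imwrite("pics/w1.png",p[:,:,::-1])
for t in ["large_bearing","small_bearing","slotted_nut","domed_cap"]: print(t,spot_in("wrist",t))
E
```

```text
[ 0.54738667 -0.18221113  0.24986628] -46.0240540670897 0.029958666490831964
large_bearing [{'pixel': [152.1, 223.7], 'score': 0.73}]
small_bearing [{'pixel': [263.3, 365.9], 'score': 0.96}, {'pixel': [320.5, 296.3], 'score': 0.25}]
slotted_nut [{'pixel': [182.5, 391.2], 'score': 0.89}]
domed_cap [{'pixel': [261.0, 241.0], 'score': 0.66}]
```

View pics/w1.png

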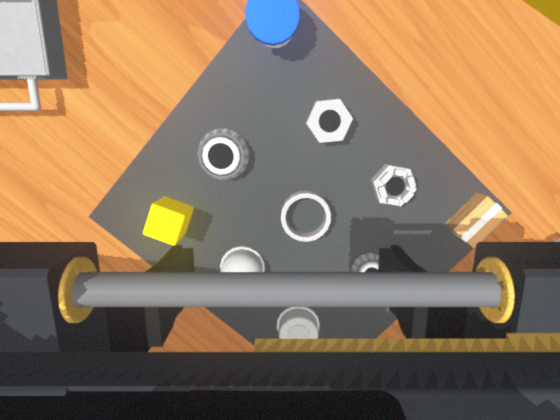

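```bash
cat >> h.py <<'E'
def pix2w(px,ci,z):
    """px (row,col) -> world on plane z"""
    K=ci["mtx"]; Rm=R.from_quat(ci["rotation"]).as_matrix()
    v=Rm@np.array([(px[1]-K[0,2])/K[0,0],(px[0]-K[1,2])/K[1,1],1.]); o=ci["origin"]
    return o+v*(z-o[2])/v[2]
def w2pix(P,ci):
    K=ci["mtx"]; Rm=R.from_quat(ci["rotation"]).as_matrix()
    c=(np.atleast_2d(P)-ci["origin"])@Rm; return np.stack([c[:,1]/c[:,2]*K[1,1]+K[1,2],c[:,0]/c[:,2]*K[0,0]+K[0,2]],-1)
E
python3 - <<'E'
from h import *; import pickle
p,d,ci,o=pickle.load(open("pics/w1.pkl","rb")); W=cloud(d,ci)
mat=np.median(W[180:200,120:140,2]); print("mat",mat, "std",W[180:200,240:260,2].std(),"table",np.median(W[120:160,40:80,2]))
for n,(r,c) in dict(large=(152,223),slot=(186,395),plain=(120,330),ring=(217,306)).items():
    s=40; q=W[r-s:r+s,c-s:c+s].reshape(-1,3); q=q[(q[:,2]>mat+.006)&(q[:,2]<mat+.05)]
    q=q[np.linalg.norm(q[:,:2]-W[r,c,:2],axis=1)<.045]
    (cx,cy),rad=cv2.minEnclosingCircle(q[:,:2].astype(np.float32)); 
    top=q[q[:,2]>np.percentile(q[:,2],90)-.004]
    print(n,len(q),"circ",round(cx,4),round(cy,4),round(rad,4),"mean",q.mean(0).round(4),"zq",np.percentile(q[:,2],[5,50,95]).round(4), pix2w((r,c),ci,.025).round(4))
# crops
def crop(r,c,s=40,k=7): return cv2.resize(p[r-s:r+s,c-s:c+s,::-1],None,fx=k,fy=k,interpolation=cv2.INTER_CUBIC)
cv2.imwrite("pics/w1crop.png",np.hstack([cv2.resize(crop(152,223),(390,390)),cv2.resize(crop(186,395),(390,390))]))
E
```

```text
mat 0.0024241493214234577 std 0.028853794754069167 table -0.0005893382229754107
large 1903 circ 0.5216 -0.1105 0.0279 mean [ 0.5235 -0.1111  0.0225] zq [0.0127 0.0235 0.0258] [ 0.5267 -0.1103  0.025 ]
slot 1349 circ 0.6272 -0.2677 0.0237 mean [ 0.6268 -0.2658  0.0214] zq [0.0152 0.0196 0.0281] [ 0.6271 -0.2662  0.025 ]
plain 1464 circ 0.6254 -0.1672 0.0234 mean [ 0.6251 -0.1669  0.025 ] zq [0.0235 0.0252 0.0265] [ 0.6267 -0.1675  0.025 ]
ring 866 circ 0.5352 -0.2227 0.028 mean [ 0.5355 -0.2226  0.0187] zq [0.0107 0.0199 0.0215] [ 0.537  -0.2219  0.025 ]
```

View pics/w1crop.png

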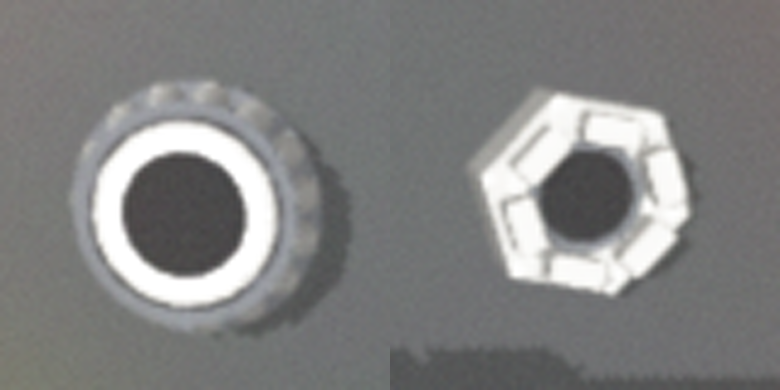

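```bash
python3 - <<'E'
from h import *; import pickle
p,d,ci,o=pickle.load(open("pics/w1.pkl","rb")); W=cloud(d,ci)
print("large bore",pix2w((155.7,220.5),ci,.025), "nut bore", pix2w((186-40+195/390*80, 395-40+(587-390)/390*80),ci,.02))
for n,(r,c) in dict(slot=(186,395),plain=(120,330)).items():
    q=W[r-40:r+40,c-40:c+40].reshape(-1,3); q=q[(q[:,2]>.010)&(q[:,2]<.05)]
    q=q[np.linalg.norm(q[:,:2]-W[r,c,:2],axis=1)<.04][:,:2]
    res=[]
    for a in range(0,60,1):
        w=[];m=[]
        for k in range(3):
            u=np.array([np.cos(np.radians(a+60*k)),np.sin(np.radians(a+60*k))]); s=q@u; lo,hi=np.percentile(s,[.3,99.7]); w.append(hi-lo); m.append(((hi+lo)/2,u))
        A=np.array([x[1] for x in m]); b=np.array([x[0] for x in m]); cen=np.linalg.lstsq(A,b,rcond=None)[0]
        res.append((sum(w)/3,a,cen,np.round(w,4)))
    res.sort(key=lambda x:x[0]); print(n,[(x[1],round(x[0],4)) for x in res[:6]],res[0][2:])
E
```

```text
large bore [ 0.52203147 -0.11096741  0.025     ] nut bore [ 0.6278365  -0.26818401  0.02      ]
slot [(34, np.float64(0.0409)), (35, np.float64(0.0409)), (33, np.float64(0.0409)), (36, np.float64(0.041)), (37, np.float64(0.041)), (32, np.float64(0.0411))] (array([ 0.6271853 , -0.26758315]), array([0.0406, 0.0411, 0.041 ]))
plain [(50, np.float64(0.0408)), (49, np.float64(0.0408)), (51, np.float64(0.0408)), (48, np.float64(0.0409)), (52, np.float64(0.041)), (47, np.float64(0.041))] (array([ 0.62522241, -0.16730069]), array([0.0406, 0.0408, 0.0409]))
```

```bash
python3 - <<'E'
from h import *
print(row([.5218,-.1107,.07],-46),row([.5218,-.1107,.006],-46))
E
```

```text
(array([-2.793, -1.274,  7.204]), array([ 0.02,  0.  , -0.19])) (array([-2.793, -1.274,  9.764]), array([ 0.02,  0.  , -0.19]))
```

>>> {"op": "carry_out", "data": {"deltas": [[-1,-1.5,-0.7,1.2,0,0,0],[-1,-2.79,-1.27,3,0,0,0],[-1,-2.79,-1.27,5,0,0,0],[-1,-2.79,-1.27,7,0,0,0],[-1,-2.79,-1.27,8,0,0,0],[-1,-2.79,-1.27,8,0,0,0],[-1,-2.79,-1.27,8,0,0,0]]}}

```text
time: 2.8
position: [0.5226, -0.1102, 0.0502]
tool_rot: [0.92, -0.392, -0.0, 0.0]
ft_force: [0.7, 0.1, 0.2]
grip_width: 0.0868
```

```bash
python3 - <<'E'
from h import *
print(row([.5218,-.1107,.006],-46))
E
```

```text
(array([-0.007,  0.037,  1.77 ]), array([ 0.01,  0.02, -0.11]))
```

>>> {"op": "carry_out", "data": {"deltas": [[-1,0,0,0.8,0,0,0],[-1,0,0,1.5,0,0,0],[-1,0,0,1.75,0,0,0],[-1,0,0,1.75,0,0,0],[1,0,0,1.75,0,0,0],[1,0,0,1.75,0,0,0],[1,0,0,1.75,0,0,0],[1,0,0,1.75,0,0,0]], "force": 25}}

```text
time: 3.6
position: [0.5228, -0.1095, 0.0068]
tool_rot: [0.92, -0.391, 0.0, 0.0]
ft_force: [0.2, -0.6, 0.7]
grip_width: 0.0629
```

>>> {"op": "carry_out", "data": {"deltas": [[1,0,0,0,0,0,0],[1,0,0,0,0,0,0],[1,0,0,0,0,0,0]]}}

```text
time: 3.9
position: [0.5229, -0.1096, 0.0066]
tool_rot: [0.92, -0.391, 0.0, 0.0]
ft_force: [0.0, 0.1, 4.1]
grip_width: 0.055
```

```bash
python3 - <<'E'
from h import *
print(row([.5,.18,.25],-46))
E
```

```text
(array([-8.966, -7.385, -9.742]), array([-0.02, -0.05, -0.05]))
```

>>> {"op": "carry_out", "data": {"deltas": [[1,0,0,-1,0,0,0],[1,0,0,-2.8,0,0,0],[1,-1.3,-1.1,-4,0,0,0],[1,-2.6,-2.2,-5,0,0,0],[1,-3.9,-3.2,-6,0,0,0],[1,-5.2,-4.3,-7,0,0,0],[1,-6.5,-5.4,-8,0,0,0],[1,-7.5,-6.2,-9,0,0,0]]}}

```text
time: 4.7
position: [0.5022, 0.1356, 0.2315]
tool_rot: [0.921, -0.391, -0.001, 0.0]
ft_force: [-0.0, -0.7, -1.8]
grip_width: 0.0549
```

```bash
python3 - <<'E'
from h import *
print(row([.5,.18,.25],-46))
E
```

```text
(array([-1.341, -1.171, -0.738]), array([0.09, 0.13, 0.03]))
```

>>> {"op": "carry_out", "data": {"deltas": [[1,-1.3,-1.1,-0.7,0,0,0],[1,-1.3,-1.1,-0.7,0,0,0],[1,-1.3,-1.1,-0.7,0,0,0],[1,-1.3,-1.1,-0.7,0,0,0]]}}

```text
time: 5.1
position: [0.5001, 0.1748, 0.2475]
tool_rot: [0.92, -0.391, -0.001, 0.001]
ft_force: [-0.1, -0.1, -2.3]
grip_width: 0.055
```

```bash
python3 - <<'E'
from h import *; from rig import *
o=get_obs(); ci=camera_info("wrist"); p,d=camera("wrist"); print(o["position"],yawof(o["tool_rot"]),abs(o["joint_velocities"]).max())
import pickle; pickle.dump((p,d,ci,o),open("pics/w2.pkl","wb")); cv2.imwrite("pics/w2.png",p[:,:,::-1])
E
```

```text
[0.50007036 0.17478477 0.24746726] -46.06608026078809 0.020068846681161545
```

View pics/w2.png

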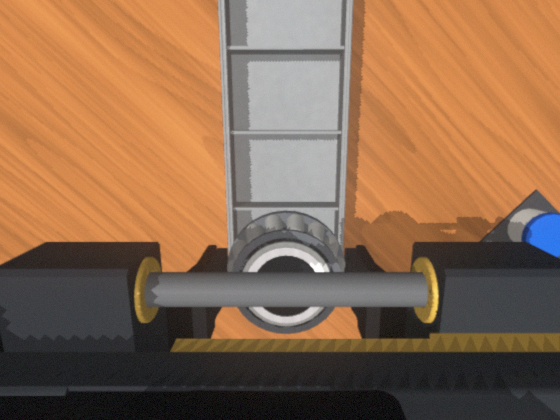

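```bash
python3 - <<'E'
from h import *; import pickle
p,d,ci,o=pickle.load(open("pics/w2.pkl","rb")); W=cloud(d,ci)
q=W[:260,190:380].reshape(-1,3); dd=d[:260,190:380].ravel(); q=q[(dd>0)&(q[:,2]>.031)&(q[:,2]<.04)]
# fit long walls yaw: search yaw minimising
best=[]
for a in np.arange(40,50,.25):
    u=np.array([-np.sin(np.radians(a)),np.cos(np.radians(a))]); s=q[:,:2]@u
    h,_=np.histogram(s,bins=np.arange(s.min(),s.max(),.001)); best.append((np.sum(h.astype(float)**2),a))
best.sort(reverse=True); print(best[:4]); a=best[0][1]
u=np.array([-np.sin(np.radians(a)),np.cos(np.radians(a))]); x=np.array([np.cos(np.radians(a)),np.sin(np.radians(a))])
s=q[:,:2]@u; lo,hi=np.percentile(s,[1,99]); print("lateral",lo,hi,hi-lo)
mid=(lo+hi)/2; inn=abs(s-mid)<.045; t=q[inn][:,:2]@x
h,e=np.histogram(t,bins=np.arange(t.min(),t.max(),.002)); print([(round(e[i]+.001,3),int(h[i])) for i in range(len(h)) if h[i]>15])
print("rim z",np.median(q[:,2]),"floor",np.median(W[70:110,260:320,2]),np.median(W[150:190,260:320,2]))
for r in (48,131.5,207.5):
    P=pix2w((r,287),ci,.036)[:2]; print(r,P@x)
for r in (20,100,180):
  z=W[r,200:370,2]; 
print(q.shape)
E
```

```text
[(np.float64(804207.0), np.float64(43.75)), (np.float64(795921.0), np.float64(44.0)), (np.float64(772976.0), np.float64(44.25)), (np.float64(755525.0), np.float64(43.5))]
lateral -0.2795453765159656 -0.15565450471398729 0.12389087180197833
[(np.float64(0.458), 48), (np.float64(0.536), 58), (np.float64(0.538), 27), (np.float64(0.614), 63)]
rim z 0.03524927611024942 floor 0.0025190226466708376 0.0024885799824631294
48 0.6145433618186794
131.5 0.5378995535671237
207.5 0.46040884545472127
(3626, 3)
```

```bash
python3 - <<'E'
from h import *; import pickle
p,d,ci,o=pickle.load(open("pics/w2.pkl","rb")); W=cloud(d,ci)
q=W[:200,190:380].reshape(-1,3); q=q[(q[:,2]>.031)&(q[:,2]<.04)]
a=43.9
u=np.array([-np.sin(np.radians(a)),np.cos(np.radians(a))]); x=np.array([np.cos(np.radians(a)),np.sin(np.radians(a))])
s=q[:,:2]@u; h,e=np.histogram(s,bins=np.arange(-.285,-.15,.001)); print([(round(e[i]+.0005,4),int(h[i])) for i in range(len(h)) if h[i]>12])
for lo,hi in ((-.29,-.26),(-.175,-.15)):
    m=(s>lo)&(s<hi); t=q[m][:,:2]; k=np.polyfit(t@x,t@u,1); print("wall slope deg",np.degrees(np.arctan(k[0])),np.median(t@u))
g=cv2.cvtColor(p,cv2.COLOR_RGB2GRAY)
for r in (30,90,170): print(r,g[r,212:236].tolist(),g[r,335:360].tolist())
def W_(c,r): return pix2w((r,c),ci,.036)[:2]@u
E
```

```text
[(np.float64(-0.2815), 30), (np.float64(-0.2805), 172), (np.float64(-0.2795), 206), (np.float64(-0.2785), 212), (np.float64(-0.2775), 196), (np.float64(-0.2765), 206), (np.float64(-0.2755), 270), (np.float64(-0.2745), 68), (np.float64(-0.1635), 101), (np.float64(-0.1625), 245), (np.float64(-0.1615), 208), (np.float64(-0.1605), 195), (np.float64(-0.1595), 217), (np.float64(-0.1585), 203), (np.float64(-0.1575), 174), (np.float64(-0.1565), 13)]
wall slope deg 0.15116447128018382 -0.27762933942623885
wall slope deg -0.01808690816981023 -0.16042623586912574
30 [157, 155, 156, 157, 160, 159, 154, 164, 171, 156, 171, 186, 182, 139, 95, 84, 82, 87, 110, 128, 131, 133, 128, 128] [179, 181, 181, 183, 179, 164, 127, 102, 98, 106, 128, 166, 181, 174, 173, 173, 145, 122, 110, 112, 109, 108, 109, 111, 112]
90 [144, 143, 146, 144, 145, 151, 157, 158, 160, 162, 173, 167, 155, 169, 178, 148, 109, 84, 83, 87, 107, 125, 131, 129] [184, 185, 182, 162, 127, 108, 104, 107, 144, 173, 177, 167, 176, 168, 131, 109, 112, 111, 113, 110, 110, 109, 108, 111, 107]
170 [168, 167, 167, 167, 166, 169, 169, 171, 166, 165, 166, 162, 161, 169, 170, 157, 169, 172, 146, 105, 87, 84, 91, 112] [177, 137, 108, 101, 105, 142, 166, 176, 170, 172, 165, 127, 114, 111, 113, 111, 118, 122, 122, 120, 120, 123, 147, 156, 157]
```

```bash
python3 - <<'E'
from h import *
print(row([.4533,.1327,.06],-46.05),row([.4533,.1327,.0067],-46.05))
E
```

```text
(array([-0.088,  2.491,  7.506]), array([ 0.17,  0.1 , -0.07])) (array([-0.084,  2.484,  9.638]), array([ 0.17,  0.1 , -0.07]))
```

>>> {"op": "carry_out", "data": {"deltas": [[1,0,1.5,1,0,0,0],[1,-0.09,2.49,2.5,0,0,0],[1,-0.09,2.49,4.3,0,0,0],[1,-0.09,2.49,6,0,0,0],[1,-0.09,2.49,7.3,0,0,0],[1,-0.09,2.49,7.5,0,0,0],[1,-0.09,2.49,7.5,0,0,0]]}}

```text
time: 5.85
position: [0.4543, 0.1331, 0.0604]
tool_rot: [0.92, -0.392, -0.001, 0.001]
ft_force: [0.5, 0.0, -2.6]
grip_width: 0.0549
```

```bash
python3 - <<'E'
from h import *
print(row([.4533,.1327,.0067],-46.05))
E
```

```text
(array([-0.012,  0.034,  2.147]), array([ 0.14,  0.12, -0.1 ]))
```

>>> {"op": "carry_out", "data": {"deltas": [[1,0,0,0.8,0,0,0],[1,0,0,1.5,0,0,0],[1,0,0,1.8,0,0,0],[1,0,0,1.92,0,0,0],[1,0,0,2.0,0,0,0],[1,0,0,2.06,0,0,0],[1,0,0,2.1,0,0,0],[1,0,0,2.1,0,0,0]]}}

```text
time: 6.65
position: [0.455, 0.1341, 0.0091]
tool_rot: [0.92, -0.391, 0.0, -0.0]
ft_force: [0.0, 0.3, -2.3]
grip_width: 0.0551
```

>>> {"op": "carry_out", "data": {"deltas": [[1,0,0,0.03,0,0,0],[1,0,0,0.06,0,0,0],[1,0,0,0.08,0,0,0],[1,0,0,0.1,0,0,0],[1,0,0,0.1,0,0,0]]}}

```text
time: 7.15
position: [0.4548, 0.134, 0.0066]
tool_rot: [0.92, -0.391, 0.0, -0.0]
ft_force: [-0.8, 0.6, 2.5]
grip_width: 0.0546
```

>>> {"op": "carry_out", "data": {"deltas": [[0,0,0,0,0,0,0],[-0.56,0,0,0,0,0,0],[-0.56,0,0,0,0,0,0],[-0.56,0,0,0,0,0,0],[-0.56,0,0,-0.5,0,0,0],[-0.56,0,0,-2,0,0,0],[-0.56,0,0,-4,0,0,0]]}}

```text
time: 7.85
position: [0.4533, 0.1338, 0.1064]
tool_rot: [0.92, -0.391, -0.002, 0.001]
ft_force: [1.3, -0.5, 0.3]
grip_width: 0.0678
```

```bash
python3 - <<'E'
from h import *
print(row([.40,-.35,.2],-46))
E
```

```text
(array([12.446, 14.978, -3.729]), array([ 0.22,  0.19, -0.06]))
```

>>> {"op": "carry_out", "data": {"deltas": [[-1,0.5,0.6,-1.9,0,0,0],[-1,12.4,15,-3.7,0,0,0],[-1,12.4,15,-3.7,0,0,0],[-1,12.4,15,-3.7,0,0,0],[-1,12.4,15,-3.7,0,0,0],[-1,12.4,15,-3.7,0,0,0],[-1,12.4,15,-3.7,0,0,0],[-1,12.4,15,-3.7,0,0,0]]}}

```text
time: 8.65
position: [0.4126, -0.2328, 0.1881]
tool_rot: [0.92, -0.391, 0.0, 0.0]
ft_force: [0.6, -0.1, -0.0]
grip_width: 0.087
```

```bash
python3 - <<'E'
from h import *
print(row([.40,-.35,.2],-46))
E
```

```text
(array([ 3.028,  3.617, -0.474]), array([-0.01, -0.05, -0.08]))
```

>>> {"op": "carry_out", "data": {"deltas": [[-1,3,3.4,-0.5,0,0,0],[-1,3,3.4,-0.5,0,0,0],[-1,3,3.4,-0.5,0,0,0],[-1,3,3.4,-0.5,0,0,0],[-1,3,3.4,-0.5,0,0,0]]}}

```text
time: 9.15
position: [0.4036, -0.342, 0.1993]
tool_rot: [0.92, -0.391, -0.001, -0.001]
ft_force: [-0.7, -0.2, 0.2]
grip_width: 0.0869
```

```bash
python3 - <<'E'
from h import *; from rig import *
o=get_obs(); ci=camera_info("wrist"); p,d=camera("wrist"); print(o["position"],yawof(o["tool_rot"]),abs(o["joint_velocities"]).max())
import pickle; pickle.dump((p,d,ci,o),open("pics/w3.pkl","wb")); cv2.imwrite("pics/w3.png",p[:,:,::-1])
W=cloud(d,ci)
for n,P in dict(small=(.535,-.32,.015),dome=(.4356,-.212,.02)).items():
    q=W.reshape(-1,3); q=q[(d.ravel()>0)&(q[:,2]>.009)&(q[:,2]<.045)]
    q=q[np.linalg.norm(q[:,:2]-P[:2],axis=1)<.045]
    (cx,cy),rad=cv2.minEnclosingCircle(q[:,:2].astype(np.float32)); 
    c=np.median(q,0); print(n,w2pix(P,ci).round(),len(q),"circ",round(cx,4),round(cy,4),round(rad,4),"mean",q.mean(0).round(4),"zmax",np.percentile(q[:,2],99))
E
```

```text
[ 0.40364549 -0.34199748  0.19934875] -46.0556514817677 0.02505509173780833
small [[ 71. 372.]] 1540 circ 0.5393 -0.3245 0.0205 mean [ 0.538  -0.3238  0.0189] zmax 0.022533538812715987
dome [[ 66. 205.]] 2584 circ 0.4372 -0.2155 0.0239 mean [ 0.438  -0.2184  0.0307] zmax 0.037310858989850836
```

View pics/w3.png

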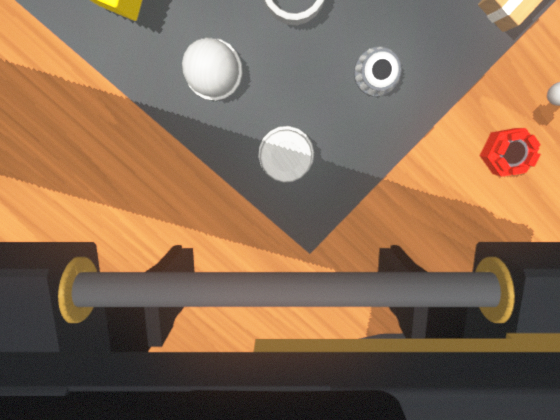

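```bash
python3 - <<'E'
from h import *; import pickle
p,d,ci,o=pickle.load(open("pics/w3.pkl","rb"))
print(pix2w((69,381.5),ci,.021),w2pix([.4372,-.2155,.0045],ci))
print(row([.5393,-.3245,.05],-46))
E
```

```text
[ 0.54017432 -0.32455251  0.021     ] [[ 69.89612244 212.62463518]]
(array([ 3.3  , -4.362,  5.963]), array([-0.05,  0.17,  0.01]))
```

>>> {"op": "carry_out", "data": {"deltas": [[-1,0.8,-1.1,0.5,0,0,0],[-1,1.8,-2.4,1.5,0,0,0],[-1,2.8,-3.7,2.5,0,0,0],[-1,3.3,-4.36,4,0,0,0],[-1,3.3,-4.36,5.4,0,0,0],[-1,3.3,-4.36,6,0,0,0],[-1,3.3,-4.36,6,0,0,0],[-1,3.3,-4.36,6,0,0,0]]}}

```text
time: 10.0
position: [0.5402, -0.3272, 0.0504]
tool_rot: [0.92, -0.391, 0.0, 0.0]
ft_force: [1.2, -0.5, 1.6]
grip_width: 0.087
```

```bash
python3 - <<'E'
from h import *
print(row([.5395,-.3245,.0055],-46))
E
```

```text
(array([-0.096, -0.054,  1.798]), array([-0.  , -0.02, -0.02]))
```

>>> {"op": "carry_out", "data": {"deltas": [[-1,-0.09,-0.05,0.8,0,0,0],[-1,-0.09,-0.05,1.5,0,0,0],[-1,-0.09,-0.05,1.78,0,0,0],[-1,-0.09,-0.05,1.78,0,0,0],[1,-0.09,-0.05,1.78,0,0,0],[1,-0.09,-0.05,1.78,0,0,0],[1,-0.09,-0.05,1.78,0,0,0],[1,-0.09,-0.05,1.78,0,0,0]], "force": 20}}

```text
time: 10.8
position: [0.5397, -0.3254, 0.0056]
tool_rot: [0.92, -0.391, 0.0, 0.0]
ft_force: [-0.2, -0.0, -0.3]
grip_width: 0.0627
```

>>> {"op": "carry_out", "data": {"deltas": [[1,0,0,0,0,0,0],[1,0,0,0,0,0,0],[1,0,0,0,0,0,0],[1,0,0,0,0,0,0],[1,0,0,0,0,0,0]]}}

```text
time: 11.3
position: [0.5395, -0.3252, 0.005]
tool_rot: [0.92, -0.391, 0.0, 0.0]
ft_force: [-0.2, 0.6, 0.5]
grip_width: 0.041
```

```bash
python3 - <<'E'
from h import *
print(row([.5101,.1876,.12],-46))
E
```

```text
(array([-15.581, -13.392,  -4.6  ]), array([-0.  , -0.  , -0.05]))
```

>>> {"op": "carry_out", "data": {"deltas": [[1,0,0,-1,0,0,0],[1,0,0,-2.8,0,0,0],[1,-1,-0.9,-4.6,0,0,0],[1,-15.6,-13.4,-4.6,0,0,0],[1,-15.6,-13.4,-4.6,0,0,0],[1,-15.6,-13.4,-4.6,0,0,0],[1,-15.6,-13.4,-4.6,0,0,0],[1,-15.6,-13.4,-4.6,0,0,0]]}}

```text
time: 12.1
position: [0.523, -0.0438, 0.1176]
tool_rot: [0.92, -0.391, -0.0, -0.0]
ft_force: [1.8, -0.2, -1.2]
grip_width: 0.041
```

```bash
python3 - <<'E'
from h import *
print(row([.5101,.1876,.12],-46.05))
E
```

```text
(array([-7.028, -6.049, -0.094]), array([ 0.  ,  0.02, -0.03]))
```

>>> {"op": "carry_out", "data": {"deltas": [[1,-6.7,-5.8,-0.1,0,0,0],[1,-6.7,-5.8,-0.1,0,0,0],[1,-6.7,-5.8,-0.1,0,0,0],[1,-6.7,-5.8,-0.1,0,0,0],[1,-6.7,-5.8,-0.1,0,0,0],[1,-6.7,-5.8,-0.1,0,0,0],[1,-6.7,-5.8,-0.1,0,0,0]]}}

```text
time: 12.8
position: [0.5114, 0.1757, 0.1199]
tool_rot: [0.921, -0.39, -0.0, 0.0]
ft_force: [0.5, 0.4, -1.4]
grip_width: 0.0408
```

```bash
python3 - <<'E'
from h import *
print(row([.5101,.1876,.005],-46.05))
E
```

```text
(array([-0.379, -0.297,  4.596]), array([ 0.04, -0.  ,  0.1 ]))
```

>>> {"op": "carry_out", "data": {"deltas": [[1,-0.38,-0.3,0.5,0,0,0],[1,-0.38,-0.3,1.8,0,0,0],[1,-0.38,-0.3,3,0,0,0],[1,-0.38,-0.3,4,0,0,0],[1,-0.38,-0.3,4.3,0,0,0],[1,-0.38,-0.3,4.4,0,0,0],[1,-0.38,-0.3,4.4,0,0,0],[1,-0.38,-0.3,4.4,0,0,0]]}}

```text
time: 13.6
position: [0.5116, 0.1875, 0.0111]
tool_rot: [0.92, -0.391, 0.001, -0.001]
ft_force: [-0.0, -0.8, -1.2]
grip_width: 0.041
```

>>> {"op": "carry_out", "data": {"deltas": [[1,0,0,0.08,0,0,0],[1,0,0,0.14,0,0,0],[1,0,0,0.18,0,0,0],[1,0,0,0.21,0,0,0],[1,0,0,0.23,0,0,0],[1,0,0,0.23,0,0,0],[1,0,0,0.23,0,0,0]]}}

```text
time: 14.3
position: [0.5107, 0.1876, 0.0049]
tool_rot: [0.92, -0.391, 0.0, -0.0]
ft_force: [-0.6, -0.2, 5.8]
grip_width: 0.0409
```

>>> {"op": "carry_out", "data": {"deltas": [[0,0,0,0,0,0,0],[-0.38,0,0,0,0,0,0],[-0.38,0,0,0,0,0,0],[-0.38,0,0,0,0,0,0],[-0.38,0,0,-0.5,0,0,0],[-0.38,0,0,-2,0,0,0],[-0.38,0,0,-4,0,0,0]]}}

```text
time: 15.0
position: [0.5088, 0.1872, 0.1041]
tool_rot: [0.92, -0.391, -0.002, 0.001]
ft_force: [0.7, 0.0, 0.2]
grip_width: 0.0598
```

```bash
python3 - <<'E'
from h import *
print(row([.6273,-.2677,.12],-25.5))
E
```

```text
(array([16.388,  9.217, -0.649]), array([  0.22,   0.23, -20.56]))
```

```bash
python3 - <<'E'
from h import *; from rig import *
ci=camera_info("top"); W=cloud(np.load("pics/top0.npy"),ci)
for n,(a,b,c,e) in dict(vise=(105,180,405,422),viseb=(120,160,420,470),carton=(148,172,373,390)).items():
    q=W[a:b,c:e].reshape(-1,3); q=q[q[:,2]>.012]; print(n,q.min(0).round(3),q.max(0).round(3))
E
```

```text
vise [ 0.294 -0.456  0.044] [ 0.791 -0.072  1.139]
viseb [ 0.294 -0.594  0.013] [ 0.747 -0.072  1.139]
carton [ 0.294 -0.379  0.013] [ 0.691 -0.072  1.139]
```

```bash
python3 - <<'E'
from h import *; from rig import *
ci=camera_info("top"); d=np.load("pics/top0.npy"); W=cloud(d,ci)
for n,(a,b,c,e) in dict(vise=(105,180,405,422),viseb=(120,160,420,470),carton=(148,172,373,390)).items():
    q=W[a:b,c:e].reshape(-1,3); q=q[(q[:,2]>.012)&(q[:,2]<.5)]; print(n,np.percentile(q,2,axis=0).round(3),np.percentile(q,98,axis=0).round(3))
E
```

```text
vise [ 0.609 -0.453  0.055] [ 0.786 -0.421  0.079]
viseb [ 0.676 -0.572  0.044] [ 0.732 -0.457  0.085]
carton [ 0.639 -0.377  0.015] [ 0.69  -0.344  0.03 ]
```

>>> {"op": "carry_out", "data": {"deltas": [[-1,0.6,0.3,-0.7,0,0,0],[-1,16.4,9.2,-0.7,0,0,-20.5],[-1,16.4,9.2,-0.7,0,0,-20.5],[-1,16.4,9.2,-0.7,0,0,-20.5],[-1,16.4,9.2,-0.7,0,0,-20.5],[-1,16.4,9.2,-0.7,0,0,-20.5],[-1,16.4,9.2,-0.7,0,0,-20.5],[-1,16.4,9.2,-0.7,0,0,-20.5]]}}

```text
time: 15.8
position: [0.6016, -0.1606, 0.1228]
tool_rot: [0.975, -0.221, 0.0, -0.0]
ft_force: [-0.1, -0.2, -0.6]
grip_width: 0.0867
```

```bash
python3 - <<'E'
from h import *
print(row([.6273,-.2677,.12],-25.5))
E
```

```text
(array([2.776, 3.423, 0.113]), array([-0.01, -0.03, -0.06]))
```

>>> {"op": "carry_out", "data": {"deltas": [[-1,1.2,1.5,0,0,0,0],[-1,2.4,2.9,0,0,0,0],[-1,2.6,3.1,1,0,0,0],[-1,2.6,3.1,2,0,0,0],[-1,2.6,3.1,2.5,0,0,0],[-1,2.6,3.1,2.5,0,0,0],[-1,2.6,3.1,2.5,0,0,0]]}}

```text
time: 16.5
position: [0.627, -0.2561, 0.0601]
tool_rot: [0.975, -0.221, 0.0, 0.0]
ft_force: [0.4, 0.4, -0.3]
grip_width: 0.0872
```

```bash
python3 - <<'E'
from h import *
print(row([.6273,-.2677,.0065],-25.5))
E
```

```text
(array([0.209, 0.416, 2.143]), array([ 0.  , -0.03, -0.01]))
```

>>> {"op": "carry_out", "data": {"deltas": [[-1,0.21,0.42,0.5,0,0,0],[-1,0.21,0.42,1.4,0,0,0],[-1,0.21,0.42,2,0,0,0],[-1,0.21,0.42,2.13,0,0,0],[-1,0.21,0.42,2.13,0,0,0],[1,0.21,0.42,2.13,0,0,0],[1,0.21,0.42,2.13,0,0,0],[1,0.21,0.42,2.13,0,0,0]], "force": 25}}

```text
time: 17.3
position: [0.6275, -0.2685, 0.007]
tool_rot: [0.975, -0.221, 0.001, 0.0]
ft_force: [-0.9, 0.1, -0.0]
grip_width: 0.0707
```

>>> {"op": "carry_out", "data": {"deltas": [[1,0,0,0,0,0,0],[1,0,0,0,0,0,0],[1,0,0,0,0,0,0],[1,0,0,0,0,0,0],[1,0,0,0,0,0,0],[1,0,0,0,0,0,0]]}}

```text
time: 17.9
position: [0.6271, -0.2683, 0.0062]
tool_rot: [0.975, -0.221, 0.0, 0.0]
ft_force: [0.3, -0.6, 0.7]
grip_width: 0.0408
```

```bash
python3 - <<'E'
from h import *
print(row([.5670,.2424,.12],-46.05))
E
```

```text
(array([-10.976, -17.393,  -4.557]), array([-0.00e+00, -2.00e-02,  2.05e+01]))
```

Gripped across the flats (40.8 mm).

>>> {"op": "carry_out", "data": {"deltas": [[1,0,0,-1,0,0,0],[1,0,0,-2.8,0,0,0],[1,-0.6,-1,-4.5,0,0,0],[1,-11,-17.4,-4.5,0,0,20.5],[1,-11,-17.4,-4.5,0,0,20.5],[1,-11,-17.4,-4.5,0,0,20.5],[1,-11,-17.4,-4.5,0,0,20.5],[1,-11,-17.4,-4.5,0,0,20.5]]}}

```text
time: 18.7
position: [0.5935, 0.01, 0.1178]
tool_rot: [0.92, -0.391, -0.0, 0.0]
ft_force: [0.9, 0.7, -2.4]
grip_width: 0.0407
```

```bash
python3 - <<'E'
from h import *
print(row([.5670,.2424,.12],-46.05))
E
```

```text
(array([-7.43 , -5.684, -0.086]), array([ 0.03,  0.04, -0.02]))
```

>>> {"op": "carry_out", "data": {"deltas": [[1,-7.4,-5.7,0,0,0,0],[1,-7.4,-5.7,0,0,0,0],[1,-7.4,-5.7,0,0,0,0],[1,-7.4,-5.7,0,0,0,0],[1,-7.4,-5.7,0,0,0,0],[1,-7.4,-5.7,0,0,0,0],[1,-7.4,-5.7,0,0,0,0],[1,-7.4,-5.7,0,0,0,0]]}}

```text
time: 19.5
position: [0.5685, 0.2392, 0.1177]
tool_rot: [0.92, -0.391, -0.0, 0.0]
ft_force: [0.1, 0.4, -1.6]
grip_width: 0.0407
```

```bash
python3 - <<'E'
from h import *
print(row([.5670,.2424,.0065],-46.05))
E
```

```text
(array([-0.134, -0.049,  4.448]), array([ 0.06,  0.01, -0.04]))
```

>>> {"op": "carry_out", "data": {"deltas": [[1,-0.13,-0.05,0.5,0,0,0],[1,-0.13,-0.05,1.7,0,0,0],[1,-0.13,-0.05,3,0,0,0],[1,-0.13,-0.05,3.9,0,0,0],[1,-0.13,-0.05,4.2,0,0,0],[1,-0.13,-0.05,4.25,0,0,0],[1,-0.13,-0.05,4.25,0,0,0],[1,-0.13,-0.05,4.25,0,0,0]]}}

```text
time: 20.3
position: [0.5685, 0.2435, 0.013]
tool_rot: [0.92, -0.391, 0.001, -0.001]
ft_force: [0.8, 0.2, -0.5]
grip_width: 0.0409
```

>>> {"op": "carry_out", "data": {"deltas": [[1,0,0,0.08,0,0,0],[1,0,0,0.14,0,0,0],[1,0,0,0.19,0,0,0],[1,0,0,0.23,0,0,0],[1,0,0,0.26,0,0,0],[1,0,0,0.26,0,0,0],[1,0,0,0.26,0,0,0]]}}

```text
time: 21.0
position: [0.5674, 0.2436, 0.0062]
tool_rot: [0.92, -0.391, 0.0, -0.0]
ft_force: [-1.3, -0.2, 5.9]
grip_width: 0.041
```

>>> {"op": "carry_out", "data": {"deltas": [[0,0,0,0,0,0,0],[-0.38,0,0,0,0,0,0],[-0.38,0,0,0,0,0,0],[-0.38,0,0,0,0,0,0],[-0.38,0,0,-0.5,0,0,0],[-0.38,0,0,-2,0,0,0],[-0.38,0,0,-4,0,0,0]]}}

```text
time: 21.7
position: [0.5654, 0.243, 0.1046]
tool_rot: [0.92, -0.391, -0.002, 0.002]
ft_force: [0.4, 0.6, -0.0]
grip_width: 0.0597
```

```bash
python3 - <<'E'
from h import *
print(row([.4372,-.2155,.12],-46.05))
E
```

```text
(array([ 9.642, 16.423, -0.564]), array([ 0.28,  0.17, -0.  ]))
```

>>> {"op": "carry_out", "data": {"deltas": [[-1,0.6,1,-0.6,0,0,0],[-1,9.6,16.4,-0.6,0,0,0],[-1,9.6,16.4,-0.6,0,0,0],[-1,9.6,16.4,-0.6,0,0,0],[-1,9.6,16.4,-0.6,0,0,0],[-1,9.6,16.4,-0.6,0,0,0],[-1,9.6,16.4,-0.6,0,0,0],[-1,9.6,16.4,-0.6,0,0,0]]}}

```text
time: 22.5
position: [0.4643, -0.1234, 0.1212]
tool_rot: [0.92, -0.391, 0.001, 0.0]
ft_force: [2.2, -0.6, -0.2]
grip_width: 0.0865
```

```bash
python3 - <<'E'
from h import *
print(row([.4372,-.2155,.12],-46.05))
E
```

```text
(array([1.897, 3.337, 0.048]), array([-0.03, -0.09,  0.02]))
```

>>> {"op": "carry_out", "data": {"deltas": [[-1,1,1.7,0,0,0,0],[-1,1.9,3.3,0,0,0,0],[-1,1.9,3.33,0.4,0,0,0],[-1,1.9,3.33,1.5,0,0,0],[-1,1.9,3.33,2.2,0,0,0],[-1,1.9,3.33,2.2,0,0,0],[-1,1.9,3.33,2.2,0,0,0]]}}

```text
time: 23.2
position: [0.4379, -0.2129, 0.0655]
tool_rot: [0.92, -0.391, -0.0, -0.0]
ft_force: [0.4, 0.3, 0.4]
grip_width: 0.0872
```

```bash
python3 - <<'E'
from h import *
print(row([.4372,-.2155,.0085],-46.05))
E
```

```text
(array([0.056, 0.093, 2.28 ]), array([-0.  ,  0.03,  0.04]))
```

>>> {"op": "carry_out", "data": {"deltas": [[-1,0.06,0.09,0.6,0,0,0],[-1,0.06,0.09,1.5,0,0,0],[-1,0.06,0.09,2.1,0,0,0],[-1,0.06,0.09,2.23,0,0,0],[-1,0.06,0.09,2.23,0,0,0],[1,0.06,0.09,2.23,0,0,0],[1,0.06,0.09,2.23,0,0,0],[1,0.06,0.09,2.23,0,0,0]], "force": 18}}

```text
time: 24.0
position: [0.4377, -0.2164, 0.0102]
tool_rot: [0.92, -0.391, 0.001, 0.0]
ft_force: [-0.4, 0.0, 0.4]
grip_width: 0.0706
```

>>> {"op": "carry_out", "data": {"deltas": [[1,0,0,0,0,0,0],[1,0,0,0,0,0,0],[1,0,0,0,0,0,0],[1,0,0,0,0,0,0],[1,0,0,0,0,0,0],[1,0,0,0,0,0,0]]}}

```text
time: 24.6
position: [0.4372, -0.2162, 0.0096]
tool_rot: [0.92, -0.391, 0.0, 0.0]
ft_force: [-0.3, -0.5, 2.6]
grip_width: 0.0474
```

```bash
python3 - <<'E'
from h import *
print(row([.6239,.2972,.14],-46.05))
E
```

```text
(array([ -9.6  , -19.628,  -5.218]), array([ 0., -0.,  0.]))
```

>>> {"op": "carry_out", "data": {"deltas": [[1,0,0,-1,0,0,0],[1,0,0,-2.8,0,0,0],[1,-0.5,-1,-4.4,0,0,0],[1,-9.6,-19.6,-5.2,0,0,0],[1,-9.6,-19.6,-5.2,0,0,0],[1,-9.6,-19.6,-5.2,0,0,0],[1,-9.6,-19.6,-5.2,0,0,0],[1,-9.6,-19.6,-5.2,0,0,0]]}}

```text
time: 25.4
position: [0.5319, 0.047, 0.129]
tool_rot: [0.92, -0.391, -0.0, 0.0]
ft_force: [1.1, -1.0, -0.6]
grip_width: 0.0473
```

```bash
python3 - <<'E'
from h import *
print(row([.6239,.2972,.13],-46.05))
E
```

```text
(array([-4.651, -9.595, -0.041]), array([0.03, 0.02, 0.  ]))
```

>>> {"op": "carry_out", "data": {"deltas": [[1,-4.65,-9.6,0,0,0,0],[1,-4.65,-9.6,0,0,0,0],[1,-4.65,-9.6,0,0,0,0],[1,-4.65,-9.6,0,0,0,0],[1,-4.65,-9.6,0,0,0,0],[1,-4.65,-9.6,0,0,0,0],[1,-4.65,-9.6,0,0,0,0],[1,-4.65,-9.6,0,0,0,0]]}}

```text
time: 26.2
position: [0.6229, 0.2949, 0.1282]
tool_rot: [0.921, -0.391, -0.001, 0.001]
ft_force: [-0.5, -0.5, -1.0]
grip_width: 0.0468
```

```bash
python3 - <<'E'
from h import *
print(row([.6239,.2972,.0095],-46.05))
E
```

```text
(array([-0.035, -0.106,  4.746]), array([0.15, 0.04, 0.05]))
```

>>> {"op": "carry_out", "data": {"deltas": [[1,-0.03,-0.1,0.5,0,0,0],[1,-0.03,-0.1,1.7,0,0,0],[1,-0.03,-0.1,3,0,0,0],[1,-0.03,-0.1,4,0,0,0],[1,-0.03,-0.1,4.4,0,0,0],[1,-0.03,-0.1,4.5,0,0,0],[1,-0.03,-0.1,4.5,0,0,0],[1,-0.03,-0.1,4.5,0,0,0]]}}

```text
time: 27.0
position: [0.6265, 0.2976, 0.0182]
tool_rot: [0.92, -0.391, 0.001, -0.001]
ft_force: [0.8, -0.4, -0.1]
grip_width: 0.0472
```

>>> {"op": "carry_out", "data": {"deltas": [[1,-0.05,0.06,0.1,0,0,0],[1,-0.05,0.06,0.18,0,0,0],[1,-0.05,0.06,0.24,0,0,0],[1,-0.05,0.06,0.28,0,0,0],[1,-0.05,0.06,0.31,0,0,0],[1,-0.05,0.06,0.33,0,0,0],[1,-0.05,0.06,0.33,0,0,0],[1,-0.05,0.06,0.33,0,0,0]]}}

```text
time: 27.8
position: [0.6233, 0.2975, 0.0096]
tool_rot: [0.92, -0.391, 0.0, -0.0]
ft_force: [-1.7, -0.9, 5.2]
grip_width: 0.0472
```

>>> {"op": "carry_out", "data": {"deltas": [[0,0,0,0,0,0,0],[-0.5,0,0,0,0,0,0],[-0.5,0,0,0,0,0,0],[-0.5,0,0,0,0,0,0],[-0.5,0,0,-0.5,0,0,0],[-0.5,0,0,-2,0,0,0],[-0.5,0,0,-4,0,0,0],[-0.5,0,0,-6,0,0,0]]}}

```text
time: 28.6
position: [0.6229, 0.2972, 0.16]
tool_rot: [0.92, -0.391, -0.0, 0.0]
ft_force: [1.5, 0.3, -0.0]
grip_width: 0.0651
```

>>> {"op": "carry_out", "data": {"deltas": [[-0.5,0,1.5,-1,0,0,0],[-0.5,0,10,-6,0,0,0],[-0.5,0,10,-6,0,0,0],[-0.5,0,10,-6,0,0,0],[-0.5,0,10,-6,0,0,0],[-0.5,0,10,-6,0,0,0],[-0.5,0,10,-6,0,0,0],[-0.5,0,10,-6,0,0,0]]}}

```text
time: 29.4
position: [0.4435, 0.1236, 0.31]
tool_rot: [0.92, -0.392, 0.002, -0.001]
ft_force: [0.7, -0.1, 0.5]
grip_width: 0.0653
```

```bash
python3 - <<'E'
from h import *; from rig import *
o=get_obs(); ci=camera_info("wrist"); p,d=camera("wrist"); print(o["position"],yawof(o["tool_rot"]),abs(o["joint_velocities"]).max())
cv2.imwrite("pics/w4.png",p[:,:,::-1])
ct=camera_info("top"); p2,d2=camera("top"); cv2.imwrite("pics/top4.png",p2[:,:,::-1])
p3,_=camera("side"); cv2.imwrite("pics/side4.png",cv2.resize(p3[90:330,180:400,::-1],None,fx=2.4,fy=2.4))
W=cloud(d,ci).reshape(-1,3); ok=d.ravel()>0
a=np.radians(43.95); x=np.array([np.cos(a),np.sin(a)]); u=np.array([-x[1],x[0]])
b=np.stack([W[:,:2]@x-.537,W[:,:2]@u+.219],-1)
for k,c in enumerate((-.1185,-.0395,.0395,.1185)):
    m=ok&(abs(b[:,0]-c)<.035)&(abs(b[:,1])<.05)&(W[:,2]>.009)&(W[:,2]<.06); 
    if m.sum()<30: print(k+1,"few",m.sum()); continue
    (cx,cy),r=cv2.minEnclosingCircle(b[m].astype(np.float32)); print(k+1,m.sum(),round(cx-c,4),round(cy,4),"r",round(r,4),"zmax",np.percentile(W[m,2],98).round(4))
E
```

```text
[0.44351593 0.12356232 0.30995751] -46.12731912132839 0.05234902194373982
1 1380 0.0001 0.001 r 0.0278 zmax 0.0262
2 827 0.0011 0.0003 r 0.0203 zmax 0.0223
3 1320 0.0006 0.0015 r 0.0236 zmax 0.0288
4 few 0
```

View pics/w4.png

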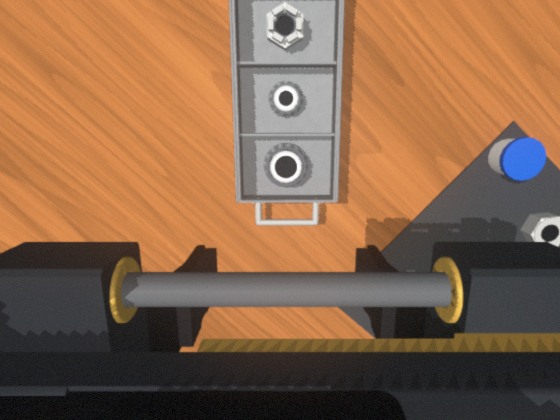

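View pics/top4.png

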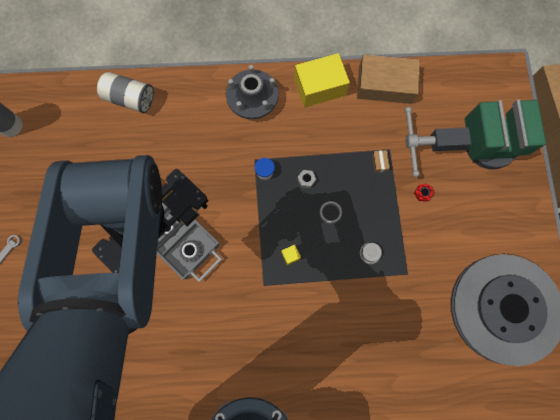

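View pics/side4.png

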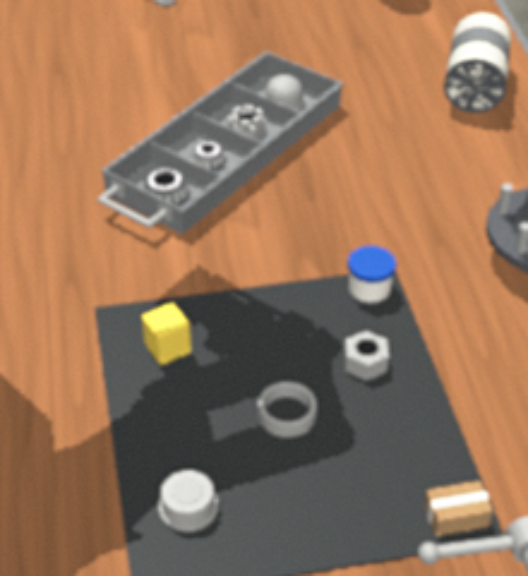

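```bash
python3 - <<'E'
from h import *; from rig import *
ci=camera_info("side"); p,d=camera("side"); W=cloud(d,ci).reshape(-1,3); ok=d.ravel()>0
m=ok&(np.linalg.norm(W[:,:2]-[.6239,.2972],axis=1)<.03)&(W[:,2]>.012)
print(m.sum(),np.percentile(W[m,2],[50,90,98]),W[m][W[m,2]>np.percentile(W[m,2],90)].mean(0))
o=get_obs(); print(o["time"],abs(o["joint_velocities"]).max()); print(hand_in())
E
```

```text
158 [0.03022271 0.03676204 0.03928933] [0.62399588 0.29362464 0.03793325]
29.6 0.008616849362647123
the job is handed in; nothing more can be done
None
```

All four parts are in the bin in the order you asked. Counting from the handle they are the large bearing, small bearing, slotted nut and domed cap. Each was lowered slowly until the floor took its weight (contact of about 5–8 N) and then released. I handed the job in at about 29.6 s.

**Wrist camera:** The first three parts sit within 1.5 mm of their compartment centres. Their top heights match lying flat, at about 26, 22 and 29 mm.

**Domed cap:** It was outside that last wrist view, so that check did not cover it. The side camera shows it in the fourth compartment, dome up. Its top is at about 37–39 mm, where I expected 37, which is within the noise of the depth reading.

**Parts left alone:** The plain nut, smooth ring, flat-topped cap and red nut look unmoved in the final pictures. The gripper was clear of everything when I handed in.

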